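Cover the dust-extraction inlet

TASK

Close the bench's dust-extraction inlet: pick up the slotted cover plate by its handle, lay it gently on the inlet's two studs and feel for the spot where both slots drop over them, so that it lies fully home, flat on the inlet. Then swing the keeper square across the end of the cover and let go. Never force the plate down on the studs, and leave everything else on the bench where it is.

Things in the scene. Friction and masses are not known exactly. Their poses are not given: they have to be found in the camera images.
- inlet: Grey sheet-metal box fixed to the bench: 160 mm along its x, 220 mm along its y, flat top 40 mm above the bench with a 48 mm round mouth in its middle, between two upright steel studs. Origin: centre of its underside; z up.
- inlet_top (a point): Centre of the inlet's flat top, axes as the inlet's. The studs, 10 mm thick, 12 mm high (only the rim of the tip bevelled, 1 mm), stand rigid at y = +50 and -50 mm. They are locked in slots along x: both share the same x, somewhere from -14 to +14 mm from this point, different each time and not reported: it must be felt.
- cover: Flat aluminium plate 80 mm along its x, 150 mm along y, 6 mm thick, about 0.26 kg, on the bench, handle up. Origin: centre of its underside, z up. Handle: an upright rib in the middle, 12 mm thick (x), 60 mm long (y), its top 46 mm above the origin. Slots right through at y = +50 and -50 mm, x = 0, each 12.5 mm along x and 16 mm along y; it fits either way round.
- cover_under (a point): Centre of the cover's underside. Seated, it lies 40 mm above the bench; resting on the stud tips it is 12 mm higher. More than 60 N between cover and inlet harms the studs.
- keeper (a joint): Swing keeper, rad, on an upright pivot at inlet x = 0, y = -92 mm. At 0 its arm points along the inlet's +x, clear of the cover; it grows counter-clockwise seen from above; at 1.57 it points along the inlet's +y, across the cover's end (stop at 1.6). Starts between -0.5 and 0, stays where left, needs about 2 N at the knob.
- keeper_knob (a point): Centre of the top of the keeper's upright black round knob, 12 mm thick, 38 mm high, 24 mm from the pivot; top 92 mm above the bench. The arm below it is 16 mm wide, 6 mm thick, tip 32 mm from the pivot, underside 8 mm above the inlet's top: it passes over a seated cover and is blocked by one that is not.
- blank: Bystander: square aluminium plate 90 x 90 x 6 mm with a round knob (28 mm thick, top 36 mm above the bench) and no slots; not the cover. Origin: centre of underside.
- drum_a: Bystander: black rubber sanding drum, 44 mm thick, 67 mm high, standing. Origin: centre of underside.
- drum_b: Bystander: another sanding drum of the same size. Origin: centre of underside.
- jar: Bystander: jar, 64 mm thick, 80 mm high. Origin: centre of underside.
- block: Bystander: wooden block 70 x 100 x 30 mm. Origin: centre of underside.
- wrench: Bystander: wrench 170 mm long, lying along its x.
- driver: Bystander: screwdriver 190 mm long, lying along its x.
- brush: Bystander: brush 180 mm long, lying along its x.

How it is judged (in metres and radians):
On the way, in this order (a step that is already met when the one before it is completed fails the run):
1. the cover lies flat on the inlet with both slots over the studs (z of cover in the frame of inlet between 0.036 and 0.0425 m and x of cover in the frame of inlet between -0.018 and 0.018 m and y of cover in the frame of inlet between -0.008 and 0.008 m and angle between cover's own z axis and vertical below 0.035 rad and angle between the x axis of cover and the x axis of inlet, either way round below 0.1 rad), for 0.2 s.
2. the keeper is swung across the end of the seated cover (all of step 1 and value of joint keeper above 1.3 rad), for 0.2 s.
At the end, for the whole second after the job is handed in: The cover is at rest flat on the inlet with both slots over the studs (underside within 2.5 mm of the inlet's top, tilt under 2 degrees, within 18 mm along and 8 mm across of the inlet's centre, lined up within 0.1 rad) and the keeper stands at 1.3 rad or more, over the end of the cover (all of step 2 and linear speed of cover below 0.02 m/s); the robot touches nothing.
It fails at once if the cover is pressed or knocked against the inlet or its studs with more than 60 N (contact force between cover and inlet above 60 N).
It fails at once if something else on the bench is shifted by more than 40 mm (distance of any of blank, drum_a, drum_b, jar, block, wrench, driver, brush from where it was at the start of the episode above 0.04 m).
It also fails if it takes over 72 s, if anything falls off the work surface, if the arm or the gripper's body presses on something with over 40 N, if the wrist force passes 120 N, or if a joint passes its speed limit or range.

ROBOT

A 7-joint arm with a two-finger parallel gripper is mounted at the origin on the work surface. World frame = base frame: x ahead of the robot, y to its left, z up, the work surface at z = 0. Lengths are in m, angles in degrees, forces in N, time in s.
With the tool pointing down it reaches from about 0.4 to 0.85 m from the base axis. Payload 10.4 kg.
Tool frame: the origin (TCP) lies between the finger pads; the fingertips stand 17 mm ahead of it and the grasp point (between the pads) lies 2 mm behind it; z points along the fingers, y is the line along which they close (so a half turn about z gives the same grasp; the last joint's range is limited). The gripper opens to 87 mm and grips with 3 to 60 N. Pads are 19 mm wide; open, the fingers measure 117 mm over their backs; the gripper's body (75 mm by 190 mm) begins 51 mm behind the grasp point.
Start: joints at [-68.102, 19.034, -3.707, 83.658, 1.238, 77.344, -5.071], TCP at [0.246, 0.575, 0.24] pointing down, gripper open.
Joint ranges: [-148.97, 148.97], [-28.65, 121.19], [-84.17, 76.75], [9.2, 138.47], [-72.65, 252.65], [3.7, 117.97], [-149.18, 149.18]. Speed limits (degrees/s): [127.2, 127.2, 159.86, 159.86, 180, 180, 180].

INTERFACE

Orientations are given as [roll, pitch, yaw] about the fixed x, y, z axes, in that order (R = Rz(yaw) Ry(pitch) Rx(roll)).
In Python, from workcell import sensors, optics, job, models gives the robot as it stands.
- The arm moves only by the shell command python3 -m handwheel 'ROWS' [OPENING] [FORCE]. ROWS is JSON, a list that holds one entry, the list of rows, each a list of 6 numbers: the shift along the tool's x, y, z in m, then the turn, a rotation vector about the tool's x, y, z in degrees. In form: [[[tx, ty, tz, ax, ay, az], ...]]. A call has 1 to 20 rows; each row is the pose to reach, as a shift and turn from the pose commanded when the call began, along the tool's axes at that moment; what a row does not reach only later rows make up. A row lasts 1/8 s, in which the tool goes at most 62.5 mm and 10.7 degrees, less where a joint would pass 70% of its speed; a pose out of reach is approached as far as the arm can. A call with a gripper value outside its range is refused whole. OPENING is the opening, from 0 (shut) to 1 (fully open), set as the call begins (- or left out, the last holds). The fingers move at their own pace and stop on an object; FORCE is the grip in N (left out, the last holds). Time passes only in rows, so rows that repeat a pose let the fingers close. It gives the time, the measured TCP pose, the force, the opening and the grip force at its end, in the units of the state.
- sensors.get_state(): the state, without advancing time (a new reading comes with each control period).
- optics.capture(name): name is "scene" or "top" or "wrist"; returns the picture (420x560x3 uint8, blue, green, red); there is no depth.
- optics.camera_params(name): a dict with "fx", "fy", "cx", "cy" (pixels), "k1" (the pictures are not rectified: a ray, as slopes to the right and down, at radius r is drawn at 1 + k1 r^2 times it, then the intrinsics apply), "xyz" and "rotation" of the camera in the world; the wrist camera has in their place "mount" (4x4, takes a point from camera to tool coordinates, whose origin is the TCP and whose axes are the flange's). Camera axes: x right, y up, looking along -z (the intrinsics and any distortion apply to the point x, -y, -z); pixel columns grow to the right and rows downward; lengths in m; the calibration is good to about 2 mm. A picture is of the moment at which its call begins: read the wrist's pose just before it. camera_params takes no time and is no camera call.
- job.hand_in(): hands the job in; it is judged then, once.
Trained networks look in the newest picture that a camera, given by its name, has taken for a name from the list of things; names that differ only in an ending like _2 or _b are one class to them, and where a whole thing is asked for, a point or a joint stands for the part that bears it (a point fixed in the world has none). Each returns a list of dicts, best first, with "conf" (0 to 1); they miss things now and then, are a little off and sometimes report something else, mostly with a low value. They report only what shows in the picture. A call takes as long as a camera call.
- models.look_for(label, camera): "extent" ([left, top, right, bottom] in pixels, round what is visible of it).
The state is a dict: "clock": time; "qpos": joint angles; "dq": joint speeds; "joint_efforts": joint torques, N m; "tool_pos": TCP position; "orientation": TCP orientation; "wrist_force": force on the tool from outside, world axes, zero at the start; "moment": the same for the moment, N m; "finger_gap": finger opening in m; "finger_force": force on a finger pad.
Only numpy, scipy, OpenCV 4.12 (cv2) and the standard library are available. Lean on these libraries where they do the work, as an engineer would, in place of code of your own. Each camera call takes 0.05 s, during which the arm holds its last target. There are 200 camera calls.

## Working session

There is one attempt and no reset: what is moved stays moved. The work goes in short steps, Python scripts to look and compute and a shell command to move; the robot and the scene stay as the last step left them, time stands still between calls to the robot, and variables do not carry over. Pictures are saved under pics/ and viewed, at most 10 in all, crops included, and the job is handed in when it is done.

```bash
mkdir -p pics
cat > h.py <<'E'
import numpy as np, cv2, json
from scipy.spatial.transform import Rotation as R
from workcell import sensors, optics, job, models
def cam(name, st=None):
    p=optics.camera_params(name)
    if 'mount' in p:
        st=st or sensors.get_state()
        T=np.eye(4);T[:3,:3]=R.from_euler('xyz',st['orientation'],degrees=True).as_matrix();T[:3,3]=st['tool_pos']
        M=T@np.array(p['mount']);return p,M[:3,:3],M[:3,3]
    r=np.array(p['rotation'],float)
    if r.shape!=(3,3): r=R.from_euler('xyz',r,degrees=True).as_matrix()
    return p,r,np.array(p['xyz'])
def toplane(name,uv,z,c=None):
    p,Rm,t=c or cam(name)
    K=np.array([[p['fx'],0,p['cx']],[0,p['fy'],p['cy']],[0,0,1.]])
    q=cv2.undistortPoints(np.array([[uv]],float),K,np.array([p['k1'],0,0,0.]))
    # distortion: factor on undistorted r -> same as OpenCV k1
    a,b=q[0,0]; d=Rm@np.array([a,-b,-1.]); s=(z-t[2])/d[2]; return t+s*d
def proj(name,X,c=None):
    p,Rm,t=c or cam(name); v=Rm.T@(np.array(X)-t); a,b=v[0]/-v[2],-v[1]/-v[2]; f=1+p['k1']*(a*a+b*b)
    return p['fx']*a*f+p['cx'],p['fy']*b*f+p['cy']
E
python3 - <<'E'
from h import *
print(sensors.get_state()); print({n:optics.camera_params(n) for n in ['scene','top','wrist']})
for n in ['top','scene']:
    im=optics.capture(n); cv2.imwrite(f'pics/{n}0.png',im)
for l in ['inlet','cover','keeper_knob','keeper','blank','drum_a','jar','block']:
    for d in models.look_for(l,'top')[:2]:
        e=d['extent'];print(l,round(d['conf'],2),np.round(e),toplane('top',[(e[0]+e[2])/2,(e[1]+e[3])/2],0.03).round(3))
E
```

```text
{'clock': 0.0, 'qpos': array([-68.10162051,  19.07553254,  -3.7083346 ,  83.70579384,
         1.23985157,  77.34156415,  -5.0702918 ]), 'dq': array([-0.05612342, -0.07415921, -0.10483925, -0.06283639,  0.00039201,
        0.11158357, -0.082785  ]), 'joint_efforts': array([-1.73643716e-04, -6.23262691e+01,  2.43955327e-02, -3.89893842e+01,
       -6.13750750e-02,  3.98726016e-02,  1.40247043e-04]), 'tool_pos': array([0.24601008, 0.57416257, 0.23871696]), 'orientation': array([-1.79917226e+02,  5.47192769e-03,  1.56810052e+02]), 'wrist_force': array([-0.63333151,  0.27773292,  0.02470434]), 'moment': array([-0.02381476,  0.03155013,  0.00957152]), 'finger_force': 0.0, 'finger_gap': 0.08674462241703941}
{'scene': {'fx': 471.83172181092726, 'fy': 471.83172181092726, 'cx': 281.39709684149284, 'cy': 202.0300287489758, 'k1': 0.04729143048885643, 'xyz': array([ 1.38772704, -0.38054404,  0.87438544]), 'rotation': array([49.42293144, -1.23270656, 67.58986973])}, 'top': {'fx': 546.8529672407547, 'fy': 546.8529672407547, 'cx': 283.58640926262683, 'cy': 208.65931833225116, 'k1': 0.02015272648110
[... 429 characters left out ...]
4,
        -2.09273333e-04],
       [-6.56537627e-04,  2.63115198e-01, -9.64764200e-01,
        -1.43914523e-01],
       [ 0.00000000e+00,  0.00000000e+00,  0.00000000e+00,
         1.00000000e+00]])}}
inlet 0.74 [295. 182. 367. 239.] [ 0.554 -0.15   0.03 ]
cover 0.97 [200. 168. 245. 204.] [0.624 0.209 0.03 ]
keeper_knob 0.59 [357. 193. 366. 202.] [ 0.601 -0.251  0.03 ]
keeper 0.38 [351. 194. 364. 208.] [ 0.589 -0.237  0.03 ]
blank 0.87 [208. 224. 239. 257.] [0.443 0.195 0.03 ]
drum_a 0.74 [138. 195. 153. 207.] [0.566 0.458 0.03 ]
drum_a 0.66 [214. 275. 228. 288.] [0.312 0.196 0.03 ]
jar 0.67 [404. 197. 432. 219.] [ 0.57  -0.436  0.03 ]
block 0.93 [410. 244. 447. 266.] [ 0.417 -0.466  0.03 ]
```

View pics/top0.png

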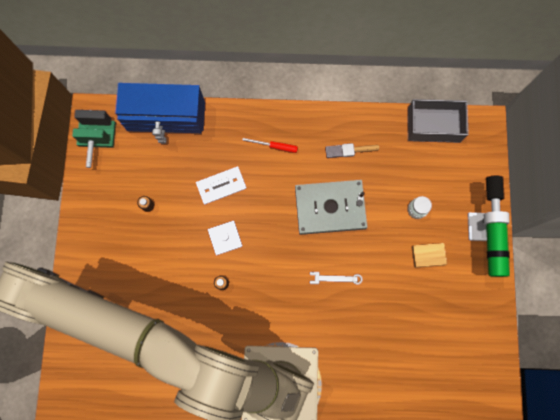

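View pics/scene0.png

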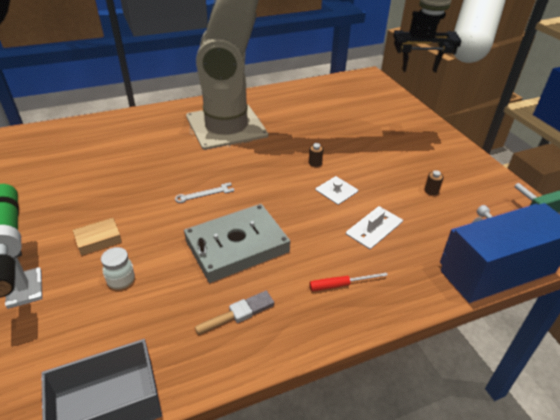

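The top view shows the cover at about (220,185), a white plate with a dark handle. The inlet is at (331,206) with its studs at about (316,208) and (347,204), and the keeper knob is at (361,196). The scene view agrees with this. I'll move above the cover for a wrist look.

```bash
python3 -m handwheel '[[[-0.48,-0.19,0,0,0,44],[-0.48,-0.19,0,0,0,44],[-0.48,-0.19,0,0,0,44],[-0.48,-0.19,0,0,0,44],[-0.48,-0.19,0,0,0,44],[-0.48,-0.19,0,0,0,44],[-0.48,-0.19,0,0,0,44],[-0.48,-0.19,0,0,0,44],[-0.48,-0.19,0,0,0,44],[-0.48,-0.19,0,0,0,44],[-0.48,-0.19,0,0,0,44],[-0.48,-0.19,0,0,0,44]]]' 1
cat > d.py <<'E'
from h import *
import sys
st=sensors.get_state(); print(st['tool_pos'].round(4),st['orientation'].round(2),st['wrist_force'].round(2))
im=optics.capture('wrist'); c=cam('wrist',st); cv2.imwrite(f'pics/{sys.argv[1]}.png',im)
for l in sys.argv[2:]:
    for d in models.look_for(l,'wrist')[:2]: print(l,round(d['conf'],2),np.round(d['extent']))
E
python3 d.py w1 cover
```

```text
clock: 2.0
tool_pos: [0.6115, 0.2128, 0.2397]
orientation: [180.0, -0.1, 113.0]
wrist_force: [-0.1, -0.1, -0.1]
finger_gap: 0.0869
finger_force: 0.0
[0.6115 0.2128 0.2397] [ 1.7999e+02 -5.0000e-02  1.1297e+02] [-0.14 -0.14 -0.14]
cover 0.56 [270. 132. 337. 251.]
```

View pics/w1.png

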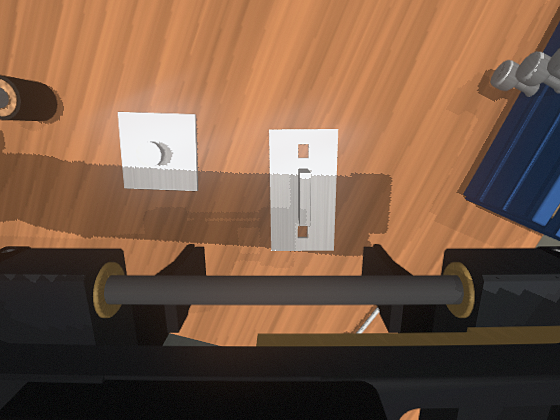

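The wrist picture shows the plate with corners at about (269,130), (338,129), (335,251) and (270,249). The slots are at (303,150) and (302,232), with the rib between them.

Run:
```python
from h import *
c=cam('wrist'); st=sensors.get_state()
im=cv2.imread('pics/w1.png')
g=cv2.inRange(im,(140,140,140),(255,255,255)) 
P=[toplane('wrist',u,0.006,c) for u in [(269,130),(338,129),(335,251),(270,249),(303,150),(302,232)]]
P=np.array(P);print(P.round(4))
print('sizes',[np.linalg.norm(P[i]-P[j]).round(4) for i,j in [(0,1),(1,2),(2,3),(3,0),(4,5)]])
ctr=(P[:4].mean(0)+P[4:].mean(0))/2; print(P[:4].mean(0),P[4:].mean(0))
v=P[4]-P[5]+P[0]-P[3]+P[1]-P[2]; print('long dir',np.degrees(np.arctan2(v[1],v[0])))
Rt=R.from_euler('xyz',st['orientation'],degrees=True).as_matrix()
print('tool delta',Rt.T@(P[4:].mean(0)-st['tool_pos']), 'long in tool',Rt.T@v)
```

```text
[[0.5698 0.2699 0.006 ]
 [0.6426 0.302  0.006 ]
 [0.7039 0.1646 0.006 ]
 [0.6265 0.1348 0.006 ]
 [0.6151 0.2644 0.006 ]
 [0.6548 0.1715 0.006 ]]
sizes [np.float64(0.0796), np.float64(0.1505), np.float64(0.0829), np.float64(0.1465), np.float64(0.101)]
[0.63568261 0.21781649 0.006     ] [0.63491709 0.21794425 0.006     ]
long dir 113.33102825509968
tool delta [-0.00374786  0.02344855  0.23375605] long in tool [ 3.97924596e-01 -2.87523498e-03  2.23234306e-04]
```

```bash
python3 -m handwheel '[[[-0.0037,0.0234,0.06,0,0,-0.4],[-0.0037,0.0234,0.12,0,0,-0.4],[-0.0037,0.0234,0.17,0,0,-0.4],[-0.0037,0.0234,0.195,0,0,-0.4],[-0.0037,0.0234,0.208,0,0,-0.4],[-0.0037,0.0234,0.208,0,0,-0.4]]]' 1
python3 -m handwheel '[[[0,0,0,0,0,0],[0,0,0,0,0,0],[0,0,0,0,0,0],[0,0,0,0,0,0],[0,0,0,0,0,0]]]' 0 40
```

```text
clock: 2.85
tool_pos: [0.6353, 0.2168, 0.0314]
orientation: [-180.0, -0.0, 113.2]
wrist_force: [0.3, -0.9, 0.2]
finger_gap: 0.0867
finger_force: 0.0
clock: 3.48
tool_pos: [0.6355, 0.2165, 0.0316]
orientation: [180.0, -0.0, 113.2]
wrist_force: [0.3, -1.0, -0.6]
finger_gap: 0.045
finger_force: 0.0
```

```bash
python3 -m handwheel '[[[0,0,0,0,0,0],[0,0,0,0,0,0],[0,0,0,0,0,0],[0,0,0,0,0,0],[0,0,0,0,0,0],[0,0,0,0,0,0]]]' 0 40
python3 -m handwheel '[[[0,0,-0.05,0,0,0],[0,0,-0.11,0,0,0],[0,0,-0.17,0,0,0],[0,0,-0.17,0,0,0]]]'
python3 - <<'E'
from h import *
Rt=R.from_euler('xyz',sensors.get_state()['orientation'],degrees=True).as_matrix()
t=sensors.get_state()['tool_pos']
im=optics.capture('top')
cv2.imwrite('pics/topc.png',cv2.resize(im[165:255,280:380],(800,720),interpolation=cv2.INTER_CUBIC)[:600])
E
```

```text
clock: 4.22
tool_pos: [0.6355, 0.2165, 0.0315]
orientation: [180.0, -0.0, 113.2]
wrist_force: [0.3, 0.0, -0.1]
finger_gap: 0.0116
finger_force: 40.0
clock: 4.72
tool_pos: [0.6379, 0.217, 0.2073]
orientation: [179.5, -0.0, 113.2]
wrist_force: [-0.6, 0.7, -2.8]
finger_gap: 0.0118
finger_force: 40.0
```

View pics/topc.png

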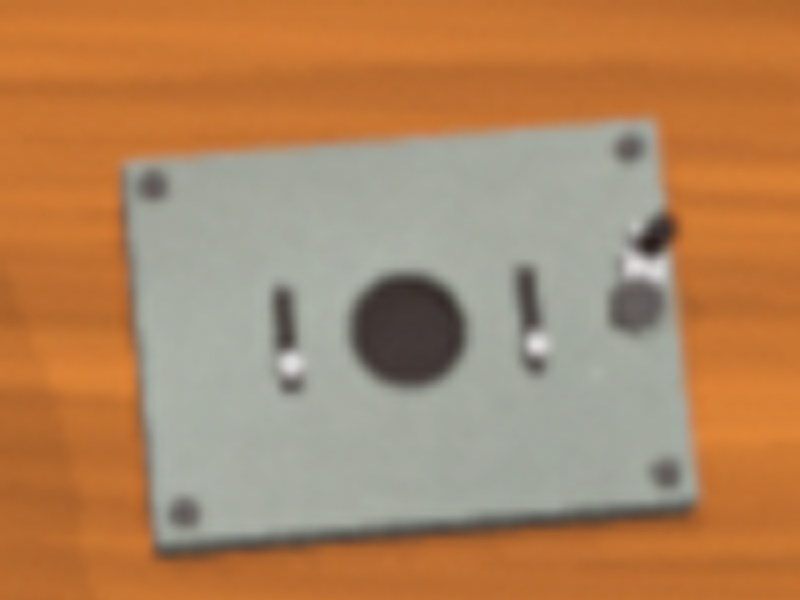

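The top crop shows the inlet's corner screws at about (152,185), (630,148), (666,473) and (184,513). The mouth is at (408,329), and the bright stud tips are at (290,364) and (537,344), on the -x side.

Run:
```python
from h import *
f=lambda u,v,z: toplane('top',(u/8+280-.44,v/8+165-.44),z)
S=np.array([f(*p,.04) for p in [(152,185),(630,148),(666,473),(184,513)]]); m=f(408,329,.04)
a,b=f(290,364,.052),f(537,344,.052); k=f(655,233,.092); pv=f(636,305,.054)
y=S[0]-S[1]+S[3]-S[2]; th=np.arctan2(y[1],y[0]); print('y dir',np.degrees(th),'stud dir',np.degrees(np.arctan2(*(a-b)[1::-1])), np.linalg.norm(a-b))
o=(S.mean(0)+m)/2; print(S.mean(0),m)
ey=np.array([np.cos(th),np.sin(th),0]); ex=np.array([ey[1],-ey[0],0])
for n,p in zip('abkp',[a,b,k,pv]): print(n,p.round(4),'inlet xy',((p-o)@ex).round(4),((p-o)@ey).round(4))
mid=(a+b)/2; st=sensors.get_state(); Rt=R.from_euler('xyz',st['orientation'],degrees=True).as_matrix()
print('mid',mid,st['tool_pos'],st['orientation'], Rt.T@(mid-st['tool_pos']))
```

```text
y dir 96.49629020551001 stud dir 96.53735316594087 0.10036128465064487
[ 0.56717585 -0.14809522  0.04      ] [ 0.5669638  -0.14807975  0.04      ]
a [ 0.5484 -0.0996  0.052 ] inlet xy -0.013 0.0503
b [ 0.5599 -0.1993  0.052 ] inlet xy -0.0129 -0.0501
k [ 0.598  -0.2412  0.092 ] inlet xy 0.0202 -0.096
p [ 0.5768 -0.239   0.054 ] inlet xy -0.0006 -0.0914
mid [ 0.55415826 -0.1494588   0.052     ] [0.63641745 0.21671516 0.20366689] [ 1.79775475e+02 -1.26634023e-02  1.13200634e+02] [-0.30418916 -0.22045435  0.15073692]
```

```bash
python3 -m handwheel '[[[-0.048,-0.035,0,0,0,5],[-0.096,-0.069,0,0,0,10],[-0.143,-0.103,0,0,0,13],[-0.19,-0.137,0,0,0,16.7],[-0.238,-0.172,0,0,0,16.7],[-0.28,-0.203,0.02,0,0,16.7],[-0.3055,-0.2203,0.05,0,0,16.7],[-0.3055,-0.2203,0.074,0,0,16.7],[-0.3055,-0.2203,0.074,0,0,16.7],[-0.3055,-0.2203,0.074,0,0,16.7]]]'
python3 d.py w2
python3 - <<'E'
from h import *
im=optics.capture('scene')
cv2.imwrite('pics/sc2.png',cv2.resize(im[170:300,160:320],(738,600),interpolation=cv2.INTER_CUBIC))
E
```

```text
clock: 6.02
tool_pos: [0.5535, -0.1505, 0.1276]
orientation: [-180.0, -0.0, 96.6]
wrist_force: [0.4, -0.3, -2.5]
finger_gap: 0.0118
finger_force: 40.0
[ 0.5535 -0.1505  0.1276] [-1.7997e+02 -1.0000e-02  9.6560e+01] [ 0.39 -0.27 -2.46]
```

View pics/w2.png

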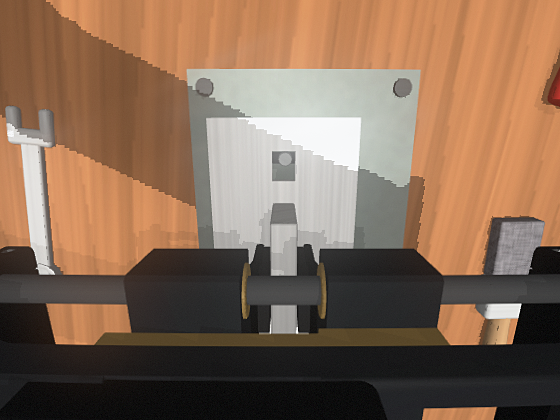

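View pics/sc2.png

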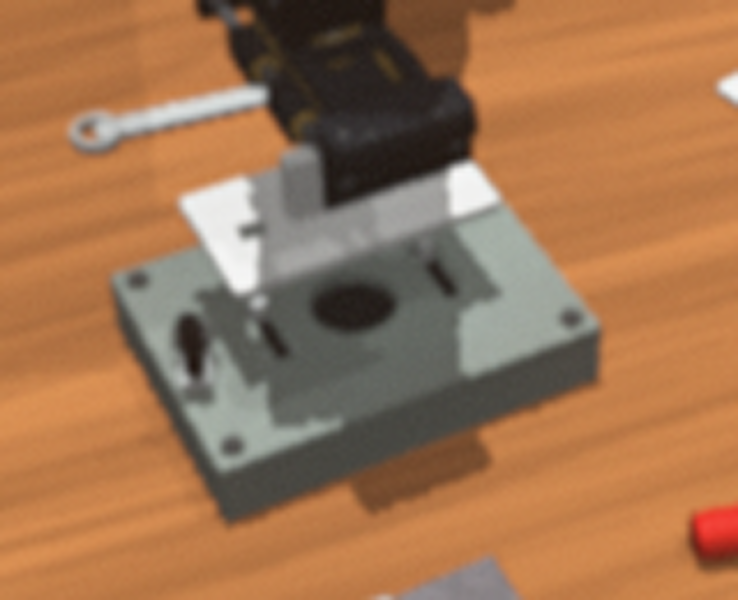

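The wrist view shows the +y stud tip at about (286,158) through the slot, which spans (272–295, 151–181). The scene crop shows the plate hovering level over the studs. I'll compute the offset from these pixels.

Run:
```python
from h import *
im=cv2.imread('pics/w2.png'); cv2.imwrite('pics/w2c.png',cv2.resize(im[140:190,255:315],(720,600),interpolation=cv2.INTER_NEAREST))
st=sensors.get_state(); c=cam('wrist',st); Rt=R.from_euler('xyz',st['orientation'],degrees=True).as_matrix()
T=lambda u,z: (Rt.T@(toplane('wrist',u,z,c)-st['tool_pos'])).round(4)
zt=st['tool_pos'][2]-.0315+.006
print('slot tl,br',T((272,151),zt),T((295.5,181),zt),'stud',T((286,158),.052),'edge', T((207,118),zt),T((361,118),zt))
```

```text
slot tl,br [ 0.0599 -0.0057  0.0255] [0.044  0.0068 0.0255] stud [0.0517 0.0021 0.0763] edge [ 0.0767 -0.0389  0.0254] [0.0767 0.0401 0.0255]
```

View pics/w2c.png

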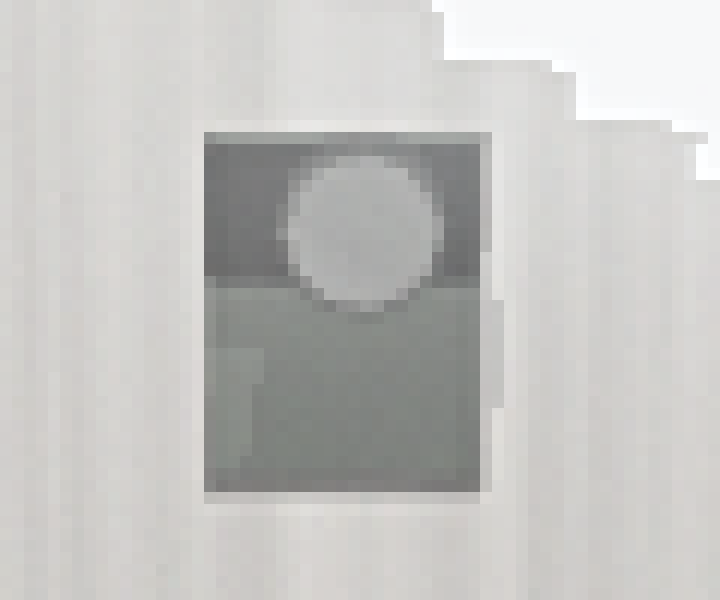

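The stud sits about 1.3 mm to +y (tool) of the slot centre. I'll shift by that and come down to just above the tips.

```bash
python3 -m handwheel '[[[-0.0003,0.0013,0.02,0,0,0],[-0.0003,0.0013,0.035,0,0,0],[-0.0003,0.0013,0.040,0,0,0],[-0.0003,0.0013,0.040,0,0,0]]]'
python3 -m handwheel '[[[0,0,0.0015,0,0,0],[0,0,0.003,0,0,0],[0,0,0.0045,0,0,0],[0,0,0.006,0,0,0],[0,0,0.006,0,0,0]]]'
python3 d.py w3
python3 - <<'E'
from h import *
im=cv2.imread('pics/w3.png'); cv2.imwrite('pics/w3c.png',cv2.resize(im[140:200,245:325],(800,600),interpolation=cv2.INTER_NEAREST))
E
```

```text
clock: 6.62
tool_pos: [0.5547, -0.1512, 0.0875]
orientation: [-180.0, -0.0, 96.5]
wrist_force: [0.7, 0.6, -2.6]
finger_gap: 0.0114
finger_force: 40.0
clock: 7.25
tool_pos: [0.5547, -0.1512, 0.0814]
orientation: [-180.0, -0.0, 96.5]
wrist_force: [0.8, -0.0, -2.7]
finger_gap: 0.0118
finger_force: 40.0
[ 0.5547 -0.1512  0.0814] [-1.7999e+02 -1.0000e-02  9.6510e+01] [ 0.81 -0.   -2.7 ]
```

View pics/w3c.png

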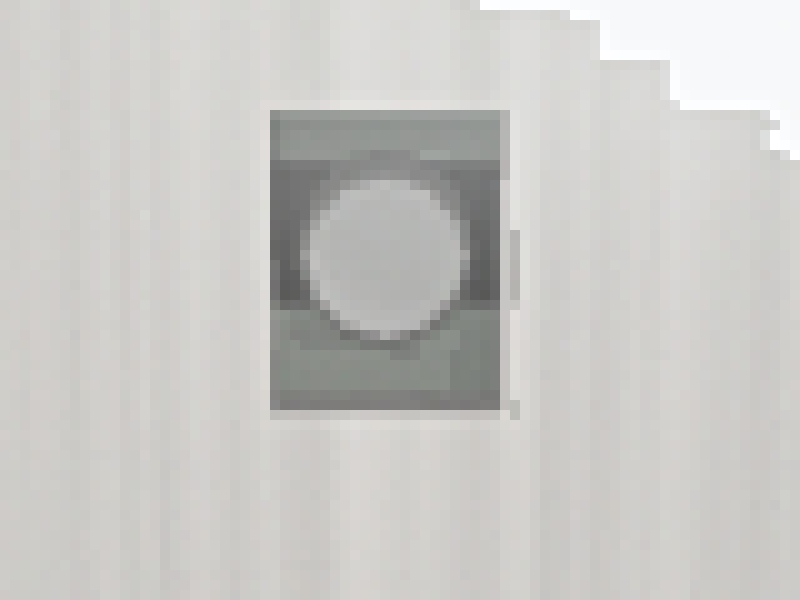

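The stud is centred in the slot (both at about 385 in the crop) and the force is unchanged. I'll keep going down gently.

```bash
python3 -m handwheel '[[[0,0,0.001,0,0,0],[0,0,0.002,0,0,0],[0,0,0.003,0,0,0],[0,0,0.004,0,0,0],[0,0,0.005,0,0,0],[0,0,0.005,0,0,0]]]'
```

```text
clock: 8.05
tool_pos: [0.5547, -0.1512, 0.0764]
orientation: [-180.0, -0.0, 96.5]
wrist_force: [0.3, 0.0, -2.4]
finger_gap: 0.0116
finger_force: 40.0
```

```bash
python3 -m handwheel '[[[0,0,0.001,0,0,0],[0,0,0.002,0,0,0],[0,0,0.003,0,0,0],[0,0,0.004,0,0,0],[0,0,0.0045,0,0,0],[0,0,0.0045,0,0,0]]]'
```

```text
clock: 8.8
tool_pos: [0.5547, -0.1513, 0.072]
orientation: [-180.0, -0.0, 96.5]
wrist_force: [0.5, -0.2, -3.4]
finger_gap: 0.0114
finger_force: 40.0
```

```bash
python3 -m handwheel '[[[0,0,0.0004,0,0,0],[0,0,0.0008,0,0,0],[0,0,0.0008,0,0,0]]]'
```

```text
clock: 9.18
tool_pos: [0.5548, -0.1513, 0.0715]
orientation: [180.0, -0.0, 96.5]
wrist_force: [-1.4, 0.5, 2.6]
finger_gap: 0.0117
finger_force: 40.0
```

The plate is home: underside at about 40 mm, with the load taken up at about 5 N. I'll release, rise and look at the keeper.

```bash
python3 -m handwheel '[[[0,0,-0.0003,0,0,0],[0,0,-0.0003,0,0,0],[0,0,-0.0003,0,0,0],[0,0,-0.0003,0,0,0],[0,0,-0.0003,0,0,0],[0,0,-0.0003,0,0,0]]]' 0.6
python3 -m handwheel '[[[0,0,-0.03,0,0,0],[0,0,-0.08,0,0,0],[0,0,-0.13,0,0,0],[-0.06,0,-0.13,0,0,0],[-0.12,0,-0.13,0,0,0],[-0.16,0,-0.13,0,0,0],[-0.16,0,-0.13,0,0,0]]]'
python3 d.py w4 keeper_knob keeper cover
```

```text
clock: 9.93
tool_pos: [0.5548, -0.1512, 0.0715]
orientation: [180.0, -0.0, 96.5]
wrist_force: [-0.2, -0.1, 0.3]
finger_gap: 0.0515
finger_force: 0.0
clock: 10.8
tool_pos: [0.5715, -0.3143, 0.2012]
orientation: [-179.9, 0.1, 96.2]
wrist_force: [-0.4, -0.2, -1.0]
finger_gap: 0.0522
finger_force: 0.0
[ 0.5715 -0.3143  0.2012] [-1.7992e+02  1.0000e-01  9.6200e+01] [-0.4  -0.18 -0.96]
keeper_knob 0.7 [288. 112. 341. 144.]
keeper 0.57 [289. 112. 338. 144.]
cover 0.55 [239.   0. 334. 108.]
```

View pics/w4.png

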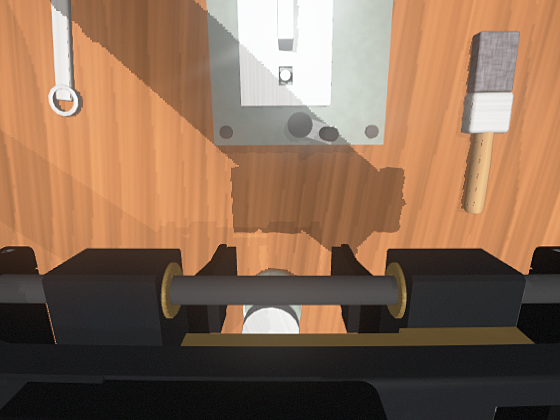

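The plate lies seated, with the -y stud showing in its slot at (286,75). The pivot boss is at about (300,125) and the knob at about (329,134).

Run:
```python
from h import *
st=sensors.get_state(); c=cam('wrist',st); Rt=R.from_euler('xyz',st['orientation'],degrees=True).as_matrix()
k=toplane('wrist',(329,133.5),.092,c); p=toplane('wrist',(300,125),.05,c)
o=np.array([.5670,-.1481,0]); th=np.radians(96.5); ey=np.array([np.cos(th),np.sin(th),0]); ex=np.array([ey[1],-ey[0],0])
print('knob',k,'pivot',p,[( (q-o)@ex, (q-o)@ey) for q in (k,p)])
pv=o-.092*ey; d=k-pv; a=np.arctan2(d@ey,d@ex); K=pv+.024*(np.cos(a)*ex+np.sin(a)*ey); print('pv',pv,'ang',a,'knob',K)
K[2]=.077
print('delta tool',Rt.T@(K-st['tool_pos']), st['tool_pos'], st['orientation'])
for b in np.linspace(a,1.52,8):
    q=pv+.024*(np.cos(b)*ex+np.sin(b)*ey)-K; print(b.round(2),'tool-frame xy step (at yaw 96.5):',(q@ey).round(4),(q@ex).round(4))
```

```text
knob [ 0.60103651 -0.23740276  0.092     ] pivot [ 0.5799372  -0.23301987  0.05      ] [(np.float64(0.023708354063965095), np.float64(-0.09258175086839478)), (np.float64(0.003240838428396318), np.float64(-0.085838523546491))]
pv [ 0.5774147  -0.23950861  0.        ] ang -0.02453287777285049 knob [ 0.60131989 -0.2373775   0.        ]
delta tool [0.06757495 0.03598862 0.12446327] [ 0.57332934 -0.30876254  0.20139198] [ 1.79988030e+02 -5.40199119e-02  9.66040397e+01]
-0.02 tool-frame xy step (at yaw 96.5): 0.0 0.0
0.2 tool-frame xy step (at yaw 96.5): 0.0053 -0.0005
0.42 tool-frame xy step (at yaw 96.5): 0.0103 -0.002
0.64 tool-frame xy step (at yaw 96.5): 0.0149 -0.0047
0.86 tool-frame xy step (at yaw 96.5): 0.0187 -0.0083
1.08 tool-frame xy step (at yaw 96.5): 0.0217 -0.0127
1.3 tool-frame xy step (at yaw 96.5): 0.0237 -0.0176
1.52 tool-frame xy step (at yaw 96.5): 0.0246 -0.0228
```

The pose I used was read after the tool had settled 5 mm from where the picture was taken. Corrected, the knob is at about (0.600, -0.242), keeper angle about -0.24, which agrees with the top view. I'll go down around it and grip lightly.

```bash
python3 -m handwheel '[[[0.04,0.02,0,0,0,0],[0.0628,0.0341,0.02,0,0,0],[0.0628,0.0341,0.06,0,0,0],[0.0628,0.0341,0.1,0,0,0],[0.0628,0.0341,0.118,0,0,0],[0.0628,0.0341,0.123,0,0,0],[0.0628,0.0341,0.123,0,0,0]]]'
python3 -m handwheel '[[[0,0,0,0,0,0],[0,0,0,0,0,0],[0,0,0,0,0,0],[0,0,0,0,0,0],[0,0,0,0,0,0],[0,0,0,0,0,0],[0,0,0,0,0,0]]]' 0 15
```

```text
clock: 11.88
tool_pos: [0.6003, -0.244, 0.0797]
orientation: [179.9, 0.0, 96.5]
wrist_force: [-0.1, 0.5, -0.4]
finger_gap: 0.052
finger_force: 0.0
clock: 12.75
tool_pos: [0.6007, -0.2439, 0.0787]
orientation: [179.9, 0.0, 96.5]
wrist_force: [5.5, -1.3, -3.7]
finger_gap: 0.0117
finger_force: 15.0
```

```bash
python3 -m handwheel '[[[0.0057,0.0007,0,0,0,0],[0.0116,0,0,0,0,0],[0.0172,-0.0022,0,0,0,0],[0.0221,-0.0057,0,0,0,0],[0.0221,-0.0057,0,0,0,0]]]'
python3 -m handwheel '[[[0.0038,-0.0046,0,0,0,0],[0.006,-0.0089,0,0,0,0],[0.007,-0.0123,0,0,0,0],[0.0076,-0.016,0,0,0,0],[0.0077,-0.0175,0,0,0,0],[0.0077,-0.0175,0,0,0,0]]]'
```

```text
clock: 13.38
tool_pos: [0.595, -0.2193, 0.0788]
orientation: [179.7, -0.1, 96.7]
wrist_force: [13.8, 5.3, -8.0]
finger_gap: 0.0114
finger_force: 15.0
clock: 14.12
tool_pos: [0.5752, -0.2113, 0.0788]
orientation: [179.9, -0.4, 96.8]
wrist_force: [2.7, 16.3, 4.9]
finger_gap: 0.0116
finger_force: 15.0
```

```bash
python3 -m handwheel '[[[0,0,0,0,0,0],[0,0,0,0,0,0],[0,0,0,0,0,0],[0,0,0,0,0,0],[0,0,0,0,0,0]]]' 0.5
python3 -m handwheel '[[[0,0,-0.04,0,0,0],[0,0,-0.09,0,0,0],[0,0,-0.14,0,0,0],[-0.05,0,-0.16,0,0,0],[-0.10,0,-0.16,0,0,0],[-0.10,0,-0.16,0,0,0],[-0.10,0,-0.16,0,0,0],[-0.10,0,-0.16,0,0,0]]]'
python3 d.py w5 keeper_knob cover
```

```text
clock: 14.75
tool_pos: [0.5731, -0.2172, 0.0785]
orientation: [-180.0, 0.0, 96.5]
wrist_force: [-0.4, -0.9, 0.3]
finger_gap: 0.0428
finger_force: 0.0
clock: 15.75
tool_pos: [0.585, -0.3148, 0.2383]
orientation: [180.0, -0.1, 96.6]
wrist_force: [-0.4, 0.8, -0.6]
finger_gap: 0.0434
finger_force: 0.0
[ 0.585  -0.3148  0.2383] [ 1.800e+02 -6.000e-02  9.661e+01] [-0.39  0.76 -0.62]
keeper_knob 0.84 [273.  88. 297. 135.]
cover 0.89 [230.   1. 316. 108.]
```

View pics/w5.png

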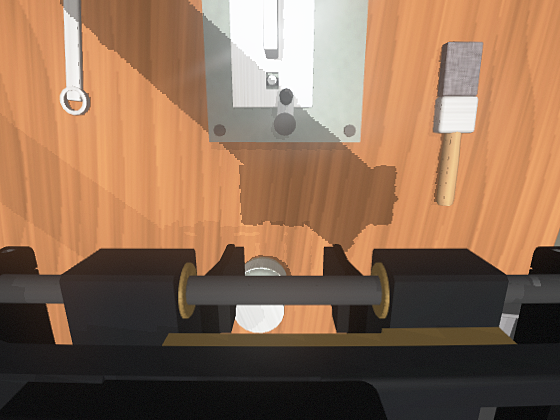

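The knob (286,97) is straight ahead of the pivot (285,124), so the keeper is square across the cover. The stud shows in its slot at (272,79), the plate is still seated, and the gripper is clear.

```bash
python3 -c "
from workcell import job; print(job.hand_in())"
```

```text
the job is handed in; nothing more can be done
None
```

I seated the cover flat on the inlet with both slots over the studs, swung the keeper square across its end to about 1.55 rad (by camera), and handed the job in with the gripper clear; no verdict came back.

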